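# Turn the rinse drum's cap to the drain that leads into the cup

## Robot

A 6-joint arm with a two-finger parallel gripper is mounted at the origin on the work surface. World frame = base frame: x ahead of the robot, y to its left, z up, the work surface at z = 0. Lengths are in m, angles in rad, forces in N, time in s.
With the tool pointing down it reaches from about 0.15 to 0.775 m from the base axis. Payload 6.1 kg.
Tool frame: the origin (TCP) lies midway between the tips of the shut fingers; the grasp point (between the pads) lies 19 mm behind it (grip_depth is the distance from the TCP to the grasp point, in m); z points along the fingers, x is the direction in which the jaws open and shut, and the axes are right-handed (so a half turn about z gives the same grasp; the last joint's range is limited). The gripper opens to 85 mm and grips with 20 to 120 N. Pads are 22 mm wide; open, the fingers measure 114 mm over their backs; the gripper's body (76 mm by 85 mm) begins 54 mm behind the grasp point. The pads swing forward as they close: fully open they stand 13 mm farther back than shut.
Start: joints at [-1.309, 0.126, -0.04, 1.405, 0, 1.571], TCP at [0.136, -0.507, 0.231] pointing down, gripper open.
Joint ranges: [-2.72, 2.72], [-0.95, 1.95], [-1.27, 1.35], [-1.78, 2.02], [-1.46, 1.47], [-3.14, 3.14]. Speed limits (rad/s): [2.39, 2.39, 3.01, 3.14, 3.14, 3.14].

## Interface

Orientations are given as [roll, pitch, yaw] about the fixed x, y, z axes, in that order (R = Rz(yaw) Ry(pitch) Rx(roll)).
In Python, from station import * gives the robot as it stands.
- The arm moves only by the shell command python3 -m creep 'ROWS' [FORCE]. ROWS is a JSON object of lists of equal length, an entry for each row: "offset": the shift along the tool's x, y, z in m, a list of three; "spin": the turn about the tool's z in degrees; "claw": the finger opening in m, from 0 to 0.0854. In form: {"offset": [[x, y, z], ...], "spin": [spin, ...], "claw": [claw, ...]}. A call has 1 to 8 rows; each row is the pose to reach, as a shift and turn from the pose measured when the call began, along the tool's axes at that moment; what a row does not reach only later rows make up. A row lasts 1/12 s, in which the tool goes at most 41.7 mm and 7.16 degrees, less where a joint would pass 70% of its speed; a pose out of reach is approached as far as the arm can. A call with a gripper value outside its range is refused whole. The fingers move at their own pace and stop on an object; FORCE is the grip in N (left out, the last holds). Time passes only in rows, so rows that repeat a pose let the fingers close. It gives the time, the measured TCP pose, the force and the opening at its end, in the units of the state.
- read_state(): the state, without advancing time (a new reading comes with each control period).
- read_camera(name): name is "scene" or "side" or "wrist"; returns (picture, depth): 420x560x3 uint8, red, green, blue; 420x560 float32, m along the optical axis (not along the pixel's ray), 0 where there is no reading.
- camera_params(name): a dict with "vertical_fov" (degrees; the focal length in pixels is half the picture's height over the tangent of half this angle, whatever the lens; pixels are square), "cx", "cy" (the principal point, pixels), "distortion" ([k1, k2, p1, p2, k3] as OpenCV has them; the pictures are not rectified), "R" (3x3) and "t" (3): a world point X has camera coordinates R X + t; the wrist camera has in their place "T_tool_cam" (4x4, takes a point from camera to tool coordinates, whose origin is the TCP and whose axes are the tool frame's). Camera axes: x right, y down, z forward; pixel columns grow to the right and rows downward; lengths in m; the calibration is good to about 2 mm. A picture is of the moment at which its call begins: read the wrist's pose just before it. camera_params takes no time and is no camera call.
- finish_job(): hands the job in, once; it reports no verdict.
The state is a dict: "time": time; "joint_positions": joint angles; "dq": joint speeds; "effort": joint torques, N m; "position": TCP position; "orientation": TCP orientation; "force": force on the tool from outside, world axes, zero at the start; "wrist_torque": the same for the moment, N m; "finger_gap": opening from 0.0 (shut) to 1.0 (fully open).
Only numpy, scipy, OpenCV 4.12 (cv2) and the standard library are available. Lean on these libraries where they do the work, as an engineer would, in place of code of your own. Each camera call takes 0.05 s, during which the arm holds its last target. There are 200 camera calls.

## Task

I am about to rinse spray nozzles through the cap of the round two-spout rinse drum, and the rinse has to run into the open metal cup, not onto the closed tin that stands under the other spout. Turn the drum's cap by its bar grip until the cap's round opening stands squarely over the drain hole on the side of the spout with the open cup, then let go. Leave the cup and the tin standing where they are.

Things in the scene. Friction and masses are not known exactly. Their poses are not given: they have to be found in the camera images.
- washer: Fixed metal drum, 152 mm wide; its steel cap (158 mm) tops out at 104 mm. Origin on its axis at table level, z up. Spouts stick out at +1.0 rad (+y side) and -1.0 rad (-y side) from its x axis, to 115 mm from the axis, at 70-87 mm height. Black bar grip on the cap, centred on the axis: 60 x 16 mm, from 104 to 138 mm above the table; its long way lies on the line from the axis to the cap's opening.
- washer_cap (a joint): Turn of the cap about the drum's upright axis, rad, counter-clockwise from above positive. Its round opening (28 mm wide, 48 mm from the axis) points along the drum's x at 0. Under it lie two drain holes (46 mm wide, 48 mm from the axis), one by each spout: the opening is centred on the +y spout's at +1.0, on the -y spout's at -1.0. Stops at -1.6 and 1.6; light friction (0.05 N m), stays as left.
- cup_mid (a point): The open steel cup, round, 64 mm across the mouth, 60 mm tall, loose. It stands under the end of one of the two spouts, about 128 mm from the drum's axis. Point on its axis, half-way up (30 mm); z is its axis.
- tin_mid (a point): The closed steel tin with a flat lid, round, 65 mm across, 60 mm tall, loose. It stands under the end of the other spout, about 128 mm from the drum's axis. Point on its axis, half-way up (30 mm); z is its axis.

How it is judged:
By the outcome, as a careful person would: the job done as asked, in the order asked, and still so for the second after the job is handed in, with the robot touching nothing.
It also fails if it takes over 32 s, if anything falls off the work surface, if the arm or the gripper's body presses on something with over 40 N, if the wrist force passes 120 N, or if a joint passes its speed limit or range.

## Working session

There is one attempt and no reset: what is moved stays moved. The work goes in short steps, Python scripts to look and compute and a shell command to move; the robot and the scene stay as the last step left them, time stands still between calls to the robot, and variables do not carry over. Pictures are saved under pics/ and viewed, about 8 in all and at most 12, crops included, and the job is handed in when it is done.

```bash
mkdir -p pics; cat > h.py <<'E'
from station import *
import numpy as np, cv2, json
def K(name,shape=(420,560)):
    p=camera_params(name); f=shape[0]/2/np.tan(np.radians(p["vertical_fov"])/2)
    return np.array([[f,0,p["cx"]],[0,f,p["cy"]],[0,0,1]]),np.array(p["distortion"],float),p
def cloud(name,depth):
    k,d,p=K(name); v,u=np.mgrid[:420,:560]
    n=cv2.undistortPoints(np.stack([u,v],-1).reshape(-1,1,2).astype(np.float64),k,d).reshape(420,560,2)
    X=np.dstack([n[...,0]*depth,n[...,1]*depth,depth]).astype(float)
    return (X-np.array(p["t"]))@np.array(p["R"])   # R^T (X-t)
E
python3 - <<'E'
from h import *
for n in("scene","side"):
    im,d=read_camera(n); cv2.imwrite(f"pics/{n}0.png",im[...,::-1]); np.savez(f"{n}0.npz",im=im,d=d,P=cloud(n,d))
    P=cloud(n,d); print(n,camera_params(n)["t"],(d>0).mean())
    m=(d>0)&(abs(P[...,2]-.104)<.006); print(m.sum(),np.median(P[m],0))
print(read_state())
E
```

```text
scene [ 0.18991049 -0.24033533  1.26296053] 0.995829081632653
5231 [0.58315817 0.01394711 0.10319202]
side [0.53724353 0.27641981 0.71453793] 0.9960714285714286
4170 [ 0.55732343 -0.00191407  0.10250661]
{'time': 0.1, 'joint_positions': array([-1.30900929e+00,  1.26323204e-01, -4.04569132e-02,  1.40540236e+00,
       -1.71535036e-05,  1.57080213e+00]), 'dq': array([-0.00021525, -0.00222272,  0.00294904,  0.00066383,  0.00103507,
        0.00027298]), 'effort': array([-5.33988132e-04, -4.36904025e+01,  3.53604269e+01,  1.37142543e-02,
       -6.38652114e-05,  4.58451964e-06]), 'position': array([ 0.13577885, -0.50677817,  0.23062743]), 'orientation': array([ 3.14157549e+00,  1.38615421e-03, -1.30901509e+00]), 'force': array([-0.20868605,  0.09034809, -0.21644954]), 'wrist_torque': array([ 0.00367234, -0.03752839, -0.02586544]), 'finger_gap': 1.0046564596833747}
```

View pics/scene0.png

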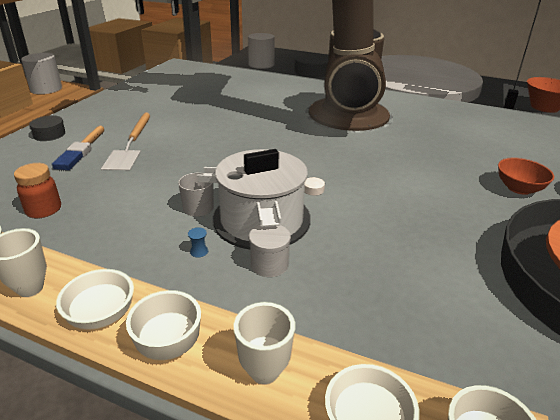

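View pics/side0.png

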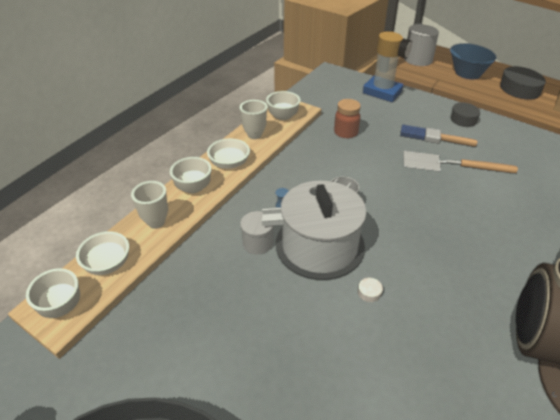

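The scene picture shows the drum at about (262,190), with its bar grip at (262,160) and the cap opening near (235,174). The open cup is at (197,192) and the lidded tin at (270,250). The side view agrees: tin at (258,232), cup behind the drum at (347,190). Next I'll measure them.

```bash
cat > m.py <<'E'
from h import *
from scipy.optimize import least_squares
def circ(P,r=None):
    g=lambda q:np.hypot(P[:,0]-q[0],P[:,1]-q[1])-(r or q[2])
    s=least_squares(g,[*P[:,:2].mean(0),r or .03],loss="soft_l1",f_scale=.002); return s.x
for n in("scene","side"):
    z=np.load(n+"0.npz"); P=z["P"];d=z["d"]
    box=(d>0)&(abs(P[...,0]-.57)<.25)&(abs(P[...,1])<.25)
    m=box&(abs(P[...,2]-.104)<.004); mm=cv2.morphologyEx(m.astype(np.uint8),cv2.MORPH_OPEN,np.ones((3,3)))
    nl,lab,st,_=cv2.connectedComponentsWithStats(mm); l=1+st[1:,4].argmax(); 
    hull=cv2.convexHull(P[lab==l][:,:2].astype(np.float32)); c,r=cv2.minEnclosingCircle(hull)
    print(n,"cap",c,r, "circfit",circ(hull[:,0].astype(float)))
    c=np.array(circ(hull[:,0].astype(float))[:2])
    g=box&(P[...,2]>.132)&(P[...,2]<.145)&(np.hypot(P[...,0]-c[0],P[...,1]-c[1])<.06); G=P[g]
    rect=cv2.minAreaRect(G[:,:2].astype(np.float32)); print(" grip",g.sum(),G.mean(0),rect)
    R=np.hypot(P[...,0]-c[0],P[...,1]-c[1])
    m=box&(P[...,2]>.052)&(P[...,2]<.066)&(R>.088)&(R<.175)
    nl,lab,st,ce=cv2.connectedComponentsWithStats(m.astype(np.uint8))
    for i in range(1,nl):
        if st[i,4]>40:
            Q=P[lab==i]; print(" obj",st[i,4],ce[i].round(),Q.mean(0).round(4),circ(Q,.032).round(4))
    # hole: below-cap points within cap radius 0.03-0.066
    m=box&(P[...,2]<.098)&(R<.066); Q=P[m]; print(" hole",len(Q),Q.mean(0) if len(Q) else "", "px",np.argwhere(m).mean(0)[::-1] if len(Q) else "")
E
python3 m.py
python3 - <<'E'
from h import *
a=np.load("scene0.npz")["im"][130:290,160:340]; b=np.load("side0.npz")["im"][160:290,220:400]
a=cv2.resize(a,None,fx=3.3,fy=3.3,interpolation=2)[:,:,::-1]
cv2.imwrite("pics/crop0.png",a)
E
```

```text
scene cap (0.5577232837677002, -0.014295052736997604) 0.08128626644611359 circfit [ 0.5579595  -0.01377517  0.07946405]
 grip 225 [ 0.56129405 -0.01284835  0.13626123] ((0.5590827465057373, -0.012876108288764954), (0.016946304589509964, 0.05947602167725563), 45.54500961303711)
 obj 229 [193. 184.] [ 0.5812 -0.1411  0.0564] [ 0.5734 -0.1391  0.032 ]
 obj 915 [270. 238.] [0.6724 0.0521 0.0589] [0.6641 0.0483 0.032 ]
 hole 34 [ 0.5872573  -0.04929911  0.09741972] px [235.35294118 176.67647059]
side cap (0.5562492609024048, -0.013816958293318748) 0.08012894541025162 circfit [ 0.55537045 -0.01416583  0.07874683]
 grip 191 [ 0.55403238 -0.01068092  0.13613203] ((0.5560682415962219, -0.01267879270017147), (0.015528724528849125, 0.06092551350593567), 44.57562255859375)
 obj 94 [346. 180.] [ 0.5759 -0.1609  0.0562] [ 0.5718 -0.1377  0.032 ]
 obj 549 [255. 224.] [0.6636 0.0555 0.058 ] [0.6541 0.0381 0.032 ]
 hole 37 [ 0.5968933  -0.05049786  0.09636813] px [313.27027027 191.2972973 ]
```

View pics/crop0.png

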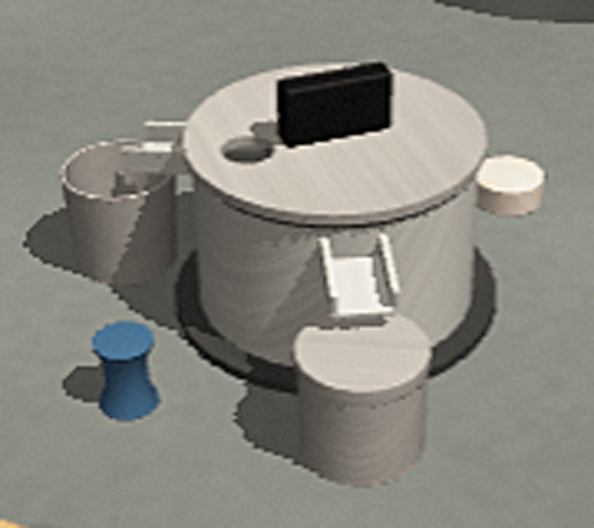

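The crop confirms it: the open cup (115,170 in the crop) stands under the left-hand spout, and the tin with the flat lid (365,350) under the near one. The opening is at crop (247,150). Drum's yaw still has to come from the spouts.

```bash
cat > s.py <<'E'
from h import *
C=np.array([.557,-.0135])
for n in("scene","side"):
    z=np.load(n+"0.npz");P=z["P"];d=z["d"];D=P[...,:2]-C;R=np.hypot(D[...,0],D[...,1]);A=np.degrees(np.arctan2(D[...,1],D[...,0]))
    for nm,a0 in(("cup",-84),("tin",30)):
        m=(d>0)&(R>.09)&(R<.122)&(P[...,2]>.068)&(P[...,2]<.092)&(abs(A-a0)<30)
        if m.sum()>3:
            u=np.radians(a0);lat=-D[m][:,0]*np.sin(u)+D[m][:,1]*np.cos(u)
            print(n,nm,m.sum(),"ang mean",A[m].mean().round(1),"minmax",np.percentile(A[m],[2,50,98]).round(1),"lat",np.percentile(lat,[2,98]).round(4),"Rmax",R[m].max())
    # tin lid
    m=(d>0)&(abs(P[...,2]-.06)<.003)&(R>.08)&(R<.17)&(abs(A-30)<30);h=cv2.convexHull(P[m][:,:2].astype(np.float32))
    c,r=cv2.minEnclosingCircle(h);v=np.array(c)-C;print(n,"lid",c,r,np.hypot(*v),np.degrees(np.arctan2(v[1],v[0])))
    m=(d>0)&(abs(P[...,2]-.058)<.006)&(R>.08)&(R<.175)&(abs(A+84)<30);h=cv2.convexHull(P[m][:,:2].astype(np.float32))
    c,r=cv2.minEnclosingCircle(h);v=np.array(c)-C;print(n,"cup",c,r,np.hypot(*v),np.degrees(np.arctan2(v[1],v[0])))
E
python3 s.py
```

```text
scene cup 199 ang mean -81.6 minmax [-91.9 -75.6 -72.3] lat [-0.0137  0.0198] Rmax 0.11677706422166546
scene tin 289 ang mean 31.4 minmax [21.9 31.6 39.7] lat [-0.0138  0.0173] Rmax 0.11710881684697394
scene lid (0.6664114594459534, 0.04935244843363762) 0.033642977476119995 0.1261796248694557 29.87562133426945
scene cup (0.5740445852279663, -0.1398938149213791) 0.03349908068776131 0.1275378937256423 -82.31982407214575
side cup 21 ang mean -85.5 minmax [-92.4 -90.4 -75.3] lat [-0.0153  0.0162] Rmax 0.11543768589077046
side tin 204 ang mean 31.3 minmax [22.3 28.8 41.6] lat [-0.0133  0.0196] Rmax 0.11331209872249264
side lid (0.6632586121559143, 0.04864659905433655) 0.033405326306819916 0.12309789775346074 30.32173274365864
side cup (0.5717877745628357, -0.14200007915496826) 0.032097723335027695 0.12934816821027792 -83.4352862070238
```

```bash
python3 -m creep '{"offset":[[-0.020,-0.029,0],[-0.042,-0.061,0],[-0.064,-0.093,0],[-0.086,-0.125,0],[-0.108,-0.157,0],[-0.130,-0.189,0],[-0.152,-0.221,0],[-0.170,-0.247,0]],"spin":[-6,-12,-19,-26,-33,-40,-46,-52],"claw":[0.06,0.06,0.06,0.06,0.06,0.06,0.06,0.06]}' 30
python3 - <<'E'
from h import *
s=read_state();p=s["position"];y=s["orientation"][2];d=np.array([.557,-.0135,.231])-p
print(np.degrees(s["orientation"]),"q",s["joint_positions"].round(2),"dx,dy,dz",d@[np.cos(y),np.sin(y),0],d@[np.sin(y),-np.cos(y),0],-d[2])
E
```

```text
time: 0.77
position: [0.3313, -0.2764, 0.2307]
orientation: [-3.14, 0.001, -0.395]
force: [-0.4, -0.7, 0.6]
finger_gap: 0.705
[-1.79909368e+02  5.77814638e-02 -2.26565588e+01] q [-0.7  -0.05 -0.22  1.4   0.    1.27] dx,dy,dz 0.10700669107455515 -0.3295957822187902 -0.00031106528880461837
```

```bash
python3 -m creep '{"offset":[[0.012,-0.037,0],[0.024,-0.074,0],[0.036,-0.111,0],[0.048,-0.148,0],[0.060,-0.185,0],[0.072,-0.222,0],[0.084,-0.259,0],[0.095,-0.293,0]],"spin":[-7,-14,-21,-28,-35,-42,-49,-56],"claw":[0.06,0.06,0.06,0.06,0.06,0.06,0.06,0.06]}' 30
python3 - <<'E'
from h import *
s=read_state();p=s["position"];y=s["orientation"][2];d=np.array([.557,-.0135,.231])-p
print(np.degrees(s["orientation"]),"q",s["joint_positions"].round(2),"dx,dy,dz",d@[np.cos(y),np.sin(y),0],d@[np.sin(y),-np.cos(y),0],-d[2])
E
```

```text
time: 1.43
position: [0.5328, -0.0405, 0.2306]
orientation: [-3.14, -0.0, 0.589]
force: [0.1, -0.6, 0.0]
finger_gap: 0.701
[-1.79880582e+02 -2.52310432e-02  3.37308099e+01] q [-0.08  0.14 -0.02  1.41  0.    0.91] dx,dy,dz 0.035167135619500016 -0.009036692031479948 -0.00035103673424999315
```

```bash
python3 -m creep '{"offset":[[0.018,-0.004,0],[0.035,-0.009,0],[0.035,-0.009,0],[0.035,-0.009,0]],"spin":[-6,-11.3,-11.3,-11.3],"claw":[0.06,0.06,0.06,0.06]}' 30
python3 - <<'E'
from h import *
from scipy.spatial.transform import Rotation as Ro
s=read_state(); im,d=read_camera("wrist"); cv2.imwrite("pics/wrist1.png",im[...,::-1])
k,ds,p=K("wrist"); v,u=np.mgrid[:420,:560]
n=cv2.undistortPoints(np.stack([u,v],-1).reshape(-1,1,2).astype(float),k,ds).reshape(420,560,2)
X=np.dstack([n[...,0]*d,n[...,1]*d,d]); T=np.array(p["T_tool_cam"]); X=X@T[:3,:3].T+T[:3,3]
W=X@Ro.from_euler("xyz",s["orientation"]).as_matrix().T+s["position"]
R=np.hypot(W[...,0]-.557,W[...,1]+.0135)
m=(d>0)&(W[...,2]>.131)&(W[...,2]<.143)&(R<.045); print(s["position"],m.sum(),W[m].mean(0),cv2.minAreaRect(W[m][:,:2].astype(np.float32)))
m=(d>0)&(abs(W[...,2]-.104)<.004)&(R<.09); h=cv2.convexHull(W[m][:,:2].astype(np.float32)); print("cap",m.sum(),cv2.minEnclosingCircle(h))
m=(d>0)&(W[...,2]<.09)&(R<.068)&(R>.03);
if m.any(): q=W[m].mean(0); print("hole",m.sum(),q,np.degrees(np.arctan2(q[1]+.0135,q[0]-.557)))
E
```

```text
time: 1.77
position: [0.5569, -0.013, 0.2298]
orientation: [-3.139, 0.001, 0.786]
force: [0.6, -0.7, -0.1]
finger_gap: 0.708
[ 0.55687252 -0.01303481  0.22979956] 1409 [ 0.55533831 -0.0150492   0.13600124] ((0.556359589099884, -0.01589786447584629), (0.015889018774032593, 0.05969362333416939), 44.727783203125)
cap 21253 ((0.5565170049667358, -0.0164248775690794), 0.07985420525074005)
```

View pics/wrist1.png

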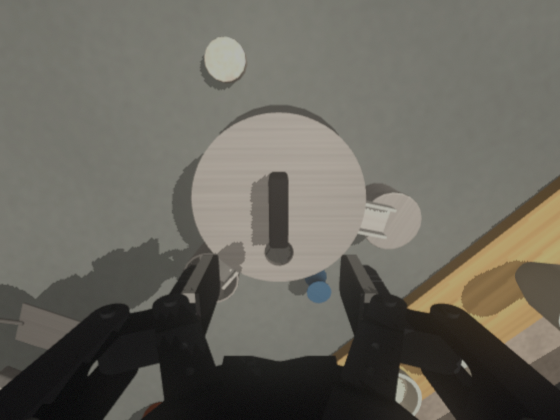

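The wrist view shows the bar upright at (279,210), between and square to the jaws. The opening is at (279,252), the cup at lower left (213,275) and the tin at right (393,220). I'll descend over the bar.

```bash
python3 -m creep '{"offset":[[-0.001,0.001,0.02],[-0.001,0.001,0.045],[-0.001,0.001,0.07],[-0.001,0.001,0.09],[-0.001,0.001,0.105],[-0.001,0.001,0.114],[-0.001,0.001,0.119],[-0.001,0.001,0.119]],"spin":[0,0,0,0,0,0,0,0],"claw":[0.06,0.06,0.06,0.06,0.06,0.06,0.06,0.06]}' 30
python3 -m creep '{"offset":[[0,0,0],[0,0,0],[0,0,0],[0,0,0],[0,0,0],[0,0,0],[0,0,0],[0,0,0]],"spin":[0,0,0,0,0,0,0,0],"claw":[0.03,0.02,0.01,0.005,0.005,0.005,0.005,0.005]}' 30
```

```text
time: 2.48
position: [0.5554, -0.0155, 0.1106]
orientation: [-3.138, 0.001, 0.783]
force: [-0.2, 0.8, -0.1]
finger_gap: 0.702
time: 3.15
position: [0.5571, -0.0147, 0.1119]
orientation: [-3.14, -0.002, 0.784]
force: [3.3, 4.4, 1.2]
finger_gap: 0.175
```

The bar is gripped: the gap reads about 15 mm against a 16 mm bar. I'll turn clockwise 38° (positive spin, tool pointing down), so the opening goes from −45° to −83°.

```bash
python3 -m creep '{"offset":[[0,0,0],[0,0,0],[0,0,0],[0,0,0],[0,0,0],[0,0,0],[0,0,0],[0,0,0]],"spin":[3,8,13,18,23,28,33,36],"claw":[0.005,0.005,0.005,0.005,0.005,0.005,0.005,0.005]}' 30
python3 -m creep '{"offset":[[0,0,0],[0,0,0],[0,0,0],[0,0,0]],"spin":[2,3,3,3],"claw":[0.005,0.005,0.005,0.005]}' 30
python3 - <<'E'
from h import *
import re
s=read_state(); print(np.degrees(s["orientation"]),s["wrist_torque"])
for n in("scene","side"):
    im,d=read_camera(n); np.savez(f"{n}1.npz",im=im,d=d,P=cloud(n,d))
E
```

```text
time: 3.82
position: [0.5568, -0.0148, 0.1119]
orientation: [-3.139, 0.0, 0.152]
force: [-1.9, -0.1, -1.2]
finger_gap: 0.178
time: 4.15
position: [0.5567, -0.0148, 0.1119]
orientation: [-3.139, 0.0, 0.1]
force: [1.0, -1.6, -1.5]
finger_gap: 0.183
[-1.79851325e+02  1.67597504e-02  5.72785571e+00] [ 0.01794269  0.11105203 -0.1016199 ]
```

```bash
python3 -m creep '{"offset":[[0,0,0],[0,0,0],[0,0,0],[0,0,0],[0,0,0],[0,0,0]],"spin":[-1,-1,-1,-1,-1,-1],"claw":[0.005,0.005,0.03,0.06,0.06,0.06]}' 30
python3 -m creep '{"offset":[[0,0,-0.01],[0,0,-0.03],[0,0,-0.06],[0,0,-0.09],[0,0,-0.12],[0,0,-0.15],[0,0,-0.17],[0,0,-0.17]],"spin":[0,0,0,0,0,0,0,0],"claw":[0.06,0.06,0.06,0.06,0.06,0.06,0.06,0.06]}' 30
python3 - <<'E'
from h import *
from scipy.spatial.transform import Rotation as Ro
s=read_state(); im,d=read_camera("wrist"); cv2.imwrite("pics/wrist2.png",im[...,::-1])
k,ds,p=K("wrist"); v,u=np.mgrid[:420,:560]
n=cv2.undistortPoints(np.stack([u,v],-1).reshape(-1,1,2).astype(float),k,ds).reshape(420,560,2)
X=np.dstack([n[...,0]*d,n[...,1]*d,d]); T=np.array(p["T_tool_cam"]); X=X@T[:3,:3].T+T[:3,3]
W=X@Ro.from_euler("xyz",s["orientation"]).as_matrix().T+s["position"]
R=np.hypot(W[...,0]-.557,W[...,1]+.0145)
m=(d>0)&(W[...,2]>.131)&(W[...,2]<.143)&(R<.045); r=cv2.minAreaRect(W[m][:,:2].astype(np.float32)); print("grip",r)
m=(d>0)&(abs(W[...,2]-.104)<.004)&(R<.09); c,_=cv2.minEnclosingCircle(cv2.convexHull(W[m][:,:2].astype(np.float32))); print("cap",c)
D=W[...,:2]-c;R=np.hypot(D[...,0],D[...,1]);A=np.degrees(np.arctan2(D[...,1],D[...,0]))
for nm,a0 in(("cup",-83),("tin",31.5)):
    u0=np.radians(a0);L=-D[...,0]*np.sin(u0)+D[...,1]*np.cos(u0)
    m=(d>0)&(R>.09)&(R<.118)&(W[...,2]>.068)&(W[...,2]<.095)&(abs(A-a0)<30); print("spout",nm,m.sum(),np.percentile(L[m],[3,97]) if m.any() else "")
    m=(d>0)&(abs(W[...,2]-.059)<.006)&(R>.09)&(R<.17)&(abs(A-a0)<30)
    if m.sum()>5: print("rim",nm,cv2.minEnclosingCircle(cv2.convexHull(W[m][:,:2].astype(np.float32))))
for nme in("scene","side"):
    im,d=read_camera(nme); np.savez(f"{nme}0.npz",im=im,d=d,P=cloud(nme,d))
    if nme=="scene": cv2.imwrite("pics/scene2.png",cv2.resize(im[130:290,160:340],None,fx=3.3,fy=3.3)[...,::-1])
E
python3 m.py
```

```text
time: 4.75
position: [0.5569, -0.0148, 0.1122]
orientation: [-3.139, -0.0, 0.117]
force: [-0.4, 0.9, 0.4]
finger_gap: 0.704
time: 5.42
position: [0.5582, -0.0153, 0.2881]
orientation: [-3.14, -0.008, 0.117]
force: [-0.6, -0.2, -0.1]
finger_gap: 0.702
grip ((0.5559519529342651, -0.016370343044400215), (0.015263416804373264, 0.05942721664905548), 6.958653926849365)
cap (0.5561535358428955, -0.01654078997671604)
spout cup 415 [-0.01486793  0.01604404]
rim cup ((0.5725255608558655, -0.14285700023174286), 0.0322098582983017)
spout tin 695 [-0.01429904  0.01664065]
rim tin ((0.6647031307220459, 0.04767020419239998), 0.03240906447172165)
scene cap (0.5577630996704102, -0.013438655063509941) 0.08075063675642014 circfit [ 0.55815962 -0.01332279  0.07913098]
 grip 231 [ 0.56093818 -0.01207913  0.13627834] ((0.5583486557006836, -0.01313936710357666), (0.017849387601017952, 0.05953139439225197), 5.461676120758057)
 obj 224 [193. 184.] [ 0.5813 -0.1414  0.0565] [ 0.5732 -0.1391  0.032 ]
 obj 922 [270. 238.] [0.6725 0.0521 0.0589] [0.6646 0.0486 0.032 ]
 hole 1 [ 0.54815563 -0.06218478  0.09733527] px [239. 165.]
side cap (0.5556406378746033, -0.014370625838637352) 0.08034999668598175 circfit [ 0.55531805 -0.01408319  0.07879976]
 grip 198 [ 0.55483633 -0.01168255  0.13605107] ((0.5555674433708191, -0.012928608804941177), (0.015965338796377182, 0.05898430198431015), 7.736149787902832)
 obj 91 [347. 180.] [ 0.5754 -0.1613  0.0564] [ 0.5721 -0.1377  0.032 ]
 obj 555 [255. 224.] [0.6639 0.0556 0.058 ] [0.6542 0.0386 0.032 ]
 hole 3 [ 0.56464145 -0.07599795  0.09719973] px [334.         189.66666667]
```

View pics/wrist2.png

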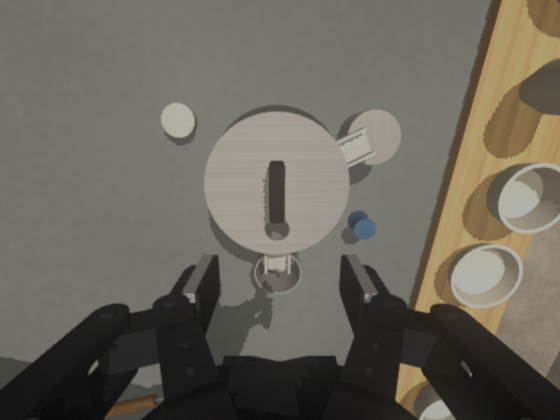

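View pics/scene2.png

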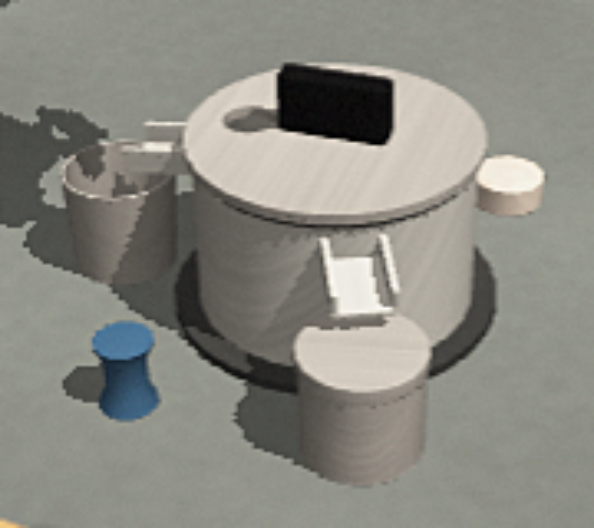

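The wrist view shows the grip (277,192), the opening (277,230) and the cup-side spout and cup (278,270) in one line. The scene crop shows the cup and tin unmoved and the gripper clear. The grip lies at −83.0° and the spout at about −82.6°, so I'm handing in.

```bash
python3 -c "
from station import *
print(finish_job())"
```

```text
the job is handed in; nothing more can be done
None
```

The cap's opening now stands over the drain hole on the spout with the open cup, the drum's −y spout. I gripped the bar, turned the cap about 38° clockwise as seen from above, let go and raised the gripper well clear. The job was handed in at about 5.6 s, and the hand-in gives no verdict.

- **Alignment:** after release, the wrist camera put the bar at −83.0° and the cup-side spout at about −82.6°, in world angles. The scene and side cameras put the bar at about −84.5° and −82.3°. By these readings the opening is within about 2° (under 2 mm) of centre.
- **Cup and tin:** the scene and side cameras found both within about 0.5 mm of where they stood before.
- **Forces:** the highest reading at the end of any move was under 6 N.
- **Disagreement:** the cameras differed by about 3 mm on the drum's centre, roughly what the calibration allows. It did not affect the grip or the turn.

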